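Tip two specimen crates to find the stamped one and push it to the dispatch line

TASK

One of the two blue specimen crates carries a green stamp on its underside. With the fingertips, tip the left-hand crate (the robot's left) back towards the robot, some 60 degrees or a little more so that its underside shows to the far side of the bench, let it down gently, and do the same with the right-hand one; never lift a crate off the bench or tip it right over. Then push the stamped crate forward over the bench until its far edge lies on the yellow dispatch tape, square to it, and leave the other crate standing where it was and everything else alone.

Things in the scene. Friction and masses are not known exactly. Their poses are not given: they have to be found in the camera images.
- crate_k: one of two outwardly identical closed blue crates, 140 (x) x 150 (y) x 115 mm high, 0.45 to 0.75 kg, one on the robot's left (y over 0), one on its right, in either order. Origin: centre of the underside; x away from the robot, z up. Centre of mass 20 mm up: tipped about its near lower edge it balances at about 73 degrees, below that it falls back by itself
- crate_m: one of two outwardly identical closed blue crates, 140 (x) x 150 (y) x 115 mm high, 0.45 to 0.75 kg, one on the robot's left (y over 0), one on its right, in either order. Origin: centre of the underside; x away from the robot, z up. Centre of mass 20 mm up: tipped about its near lower edge it balances at about 73 degrees, below that it falls back by itself
- crate_k_heel (a point): middle of crate_k's lower near edge (70 mm from its centre, towards the robot), about which it tips. 4 mm rubber feet under the near and far edges grip the bench (friction 0.95 to 1.4): pressing the upper part of the far wall towards the robot tips the crate and does not slide it
- crate_k_toe (a point): middle of the lower far edge of crate_k: the edge that goes on the tape
- crate_m_heel (a point): middle of crate_m's lower near edge (70 mm from its centre, towards the robot), about which it tips. 4 mm rubber feet under the near and far edges grip the bench (friction 0.95 to 1.4): pressing the upper part of the far wall towards the robot tips the crate and does not slide it
- crate_m_toe (a point): middle of the lower far edge of crate_m
- stamp (a point): centre of the green stamp, a green rectangle of 104 (x) x 130 mm with a white tick, on the white underside of one of the two crates, out of sight while the crate stands; the other crate's underside is plain white
- line: yellow dispatch tape stuck flat on the black bench beyond the crates: 40 mm wide along its x, 660 mm long along its y, no thickness to speak of. Origin: its centre; x points away from the robot across the tape
- label_roll: roll of white labels standing on end between the crates, 56 mm across, 50 mm high. Origin: centre of its underside, as for all below. A bystander: leave it alone
- solvent_bottle: white bottle, 60 mm across, 170 mm high, on the left. A bystander: leave it alone
- jaw_insert: dark steel serrated jaw, 60 x 40 x 22 mm, on the left. A bystander: leave it alone
- coupon: loose flat steel tensile coupon, 104 mm long, 16 mm wide, 6 mm thick, beyond the tape. A bystander: leave it alone
- caliper: digital caliper lying flat, 235 mm long, 12 mm thick, on the right. A bystander: leave it alone
- marker: red-capped marker, 135 mm long, 18 mm thick, lying between the crates. A bystander: leave it alone

How it is judged:
On the way, in this order (a step that is already met when the one before it is completed fails the run):
1. the left crate is tipped back towards the robot by more than 55 degrees while the right one stands (((world y of crate_k above 0 m and angle between crate_k's own x axis and vertical below 0.61 rad and angle between crate_m's own z axis and vertical below 0.08 rad) or (world y of crate_m above 0 m and angle between crate_m's own x axis and vertical below 0.61 rad and angle between crate_k's own z axis and vertical below 0.08 rad))), for 0.3 s.
2. the right crate is tipped back towards the robot by more than 55 degrees, the left one standing again (((world y of crate_k below 0 m and angle between crate_k's own x axis and vertical below 0.61 rad and angle between crate_m's own z axis and vertical below 0.08 rad) or (world y of crate_m below 0 m and angle between crate_m's own x axis and vertical below 0.61 rad and angle between crate_k's own z axis and vertical below 0.08 rad))), for 0.3 s.
3. both crates stand upright again (angle between each of crate_k, crate_m's own z axis and vertical below 0.08 rad), for 0.2 s.
4. the stamped crate's far edge is on the tape, square to it (x of crate_k_toe in the frame of line between -0.025 and 0.025 m and y of crate_k_toe in the frame of line between -0.33 and 0.33 m and angle between the x axis of crate_k and the x axis of line, either way round below 0.22 rad and angle between crate_k's own z axis and vertical below 0.08 rad), for 0.2 s.
At the end, for the whole second after the job is handed in: the stamped crate stands upright and still with the middle of its far edge on the tape (within 25 mm of the tape's centre line, between its ends) and square to it within 0.22 rad; the other crate stands upright within 70 mm of where it began (all of step 4 and angle between crate_m's own z axis and vertical below 0.08 rad and height (world z) of each of crate_k, crate_m below 0.008 m and linear speed of each of crate_k, crate_m below 0.02 m/s and distance of crate_m from where it was at the start of the episode below 0.07 m); the robot touches nothing.
It fails at once if a crate lifted: both its near and its far lower edge over 15 mm above the bench (height (world z) of each of crate_k_heel, crate_k_toe above 0.015 m or height (world z) of each of crate_m_heel, crate_m_toe above 0.015 m).
It fails at once if a crate tipped right over (over 80 degrees) (angle between any of crate_k, crate_m's own z axis and vertical above 1.4 rad).
It fails at once if a crate dropped back instead of let down (turning faster than 6 rad/s) (angular speed of any of crate_k, crate_m above 6 rad/s).
It fails at once if a bystander pushed more than 30 mm (distance of any of label_roll, solvent_bottle, jaw_insert, coupon, caliper, marker from where it was at the start of the episode above 0.03 m).
It also fails if it takes over 72 s, if anything falls off the work surface, if the arm or the gripper's body presses on something with over 40 N, if the wrist force passes 120 N, or if a joint passes its speed limit or range.

ROBOT

A 6-joint arm with a two-finger parallel gripper is mounted at the origin on the work surface. World frame = base frame: x ahead of the robot, y to its left, z up, the work surface at z = 0. Lengths are in m, angles in rad, forces in N, time in s.
With the tool pointing down it reaches from about 0.325 to 0.9 m from the base axis. Payload 6.1 kg.
Tool frame: the origin (TCP) lies midway between the tips of the shut fingers; the grasp point (between the pads) lies 19 mm behind it; z points along the fingers, y is the line along which they close (so a half turn about z gives the same grasp; the last joint's range is limited). The gripper opens to 87 mm and grips with 3 to 60 N. Pads are 19 mm wide; open, the fingers measure 117 mm over their backs; the gripper's body (75 mm by 190 mm) begins 51 mm behind the grasp point.
Start: joints at [-1.231, 0.22, 1.526, -0, 1.395, -0.126], TCP at [0.281, -0.558, 0.223] pointing down, gripper open.
Joint ranges: [-2.98, 2.98], [-0.91, 2.08], [0.09, 2.57], [-1.24, 4.39], [0.2, 2.65], [-2.68, 2.68]. Speed limits (rad/s): [2.57, 2.57, 3.01, 3.14, 3.14, 3.14].

INTERFACE

Orientations are given as a unit quaternion [w, x, y, z].
In Python, from workcell import readout, imaging, job gives the robot as it stands.
- The arm moves only by the tool send_rows, never from a script. Its argument "motion" is a list of rows, each an object of numbers: "dx", "dy", "dz": the shift along the tool's x, y, z each as a share of 500 mm, from -1 to 1; "wx", "wy", "wz": the turn, a rotation vector about the tool's x, y, z each as a share of 180 degrees, from -1 to 1; "grip": the closure, from 0 (fully open) to 1 (shut). In form: [{"dx": .., "dy": .., "dz": .., "wx": .., "wy": .., "wz": .., "grip": ..}, ...]. A call has 1 to 8 rows; each row shifts and turns the commanded pose from where the row before left it, along the tool's axes as they then stand; what a row does not reach is not made up. A row lasts 1/12 s, in which the tool goes at most 41.7 mm and 7.16 degrees, less where a joint would pass 70% of its speed; a pose out of reach is approached as far as the arm can. A call with a number of a shift or a turn outside -1 to 1 is refused whole. A call with a gripper value outside its range is refused whole. The fingers move at their own pace and stop on an object; "squeeze" is the grip in N (left out, the last holds). Time passes only in rows, so rows that do not move let the fingers close. It gives the time, the measured TCP pose, the force, the opening and the grip force at its end, in the units of the state.
- readout.get_obs(): the state, without advancing time (a new reading comes with each control period).
- imaging.get_image(name): name is "scene" or "top"; returns the picture (384x512x3 uint8, blue, green, red); there is no depth.
- imaging.camera_params(name): a dict with "fov_y" (degrees; the focal length in pixels is half the picture's height over the tangent of half this angle, whatever the lens; pixels are square), "cx", "cy" (the principal point, pixels), "k1" (the pictures are not rectified: a ray, as slopes to the right and down, at radius r is drawn at 1 + k1 r^2 times it, then the intrinsics apply), "view" (4x4, takes a point from world to camera coordinates). Camera axes: x right, y down, z forward; pixel columns grow to the right and rows downward; lengths in m; the calibration is good to about 2 mm. A picture is of the moment at which its call begins. camera_params takes no time and is no camera call.
- job.sign_off(): hands the job in; it is judged then, once.
The state is a dict: "time": time; "qpos": joint angles; "joint_velocities": joint speeds; "joint_torque": joint torques, N m; "ee_pos": TCP position; "tool_rot": TCP orientation; "force": force on the tool from outside, world axes, zero at the start; "torque": the same for the moment, N m; "grip_width": opening from 0.0 (shut) to 1.0 (fully open); "grasp_force": force on a finger pad.
Only numpy, scipy, OpenCV 4.12 (cv2) and the standard library are available. Lean on these libraries where they do the work, as an engineer would, in place of code of your own. Each camera call takes 0.05 s, during which the arm holds its last target. There are 200 camera calls.

## Working session

There is one attempt and no reset: what is moved stays moved. The work goes in short steps, Python scripts to look and compute and a tool call to move; the robot and the scene stay as the last step left them, time stands still between calls to the robot, and variables do not carry over. Pictures are saved under pics/ and viewed, at most 10 in all, crops included, and the job is handed in when it is done.

Besides the shell and the picture viewer there is one more tool, called after "Emit:" as name(argument=value, ...) on one line, values as JSON. send_rows: Moves the arm, as the interface text tells. Its arguments: {"type":"object","properties":{"motion":{"type":"array","items":{"type":"object","properties":{"dx":{"type":"number"},"dy":{"type":"number"},"dz":{"type":"number"},"wx":{"type":"number"},"wy":{"type":"number"},"wz":{"type":"number"},"grip":{"type":"number"}}}},"squeeze":{"type":"number"}},"required":["motion"]}

```bash
mkdir -p pics; cat > h.py <<'E'
import numpy as np, cv2
from workcell import readout, imaging, job
def K(n):
    p=imaging.camera_params(n); f=192/np.tan(np.radians(p["fov_y"])/2); return p,f
def px2w(n,u,v,z):
    p,f=K(n); d=np.array([(u-p["cx"])/f,(v-p["cy"])/f]); s=d.copy()
    for _ in range(30): s=d/(1+p["k1"]*(s@s))
    V=np.array(p["view"]); R,t=V[:3,:3],V[:3,3]; c=-R.T@t; r=R.T@np.array([*s,1]); return c+r*(z-c[2])/r[2]
def w2px(n,P):
    p,f=K(n); V=np.array(p["view"]); q=V[:3,:3]@P+V[:3,3]; s=q[:2]/q[2]; s=s*(1+p["k1"]*(s@s)); return s*f+[p["cx"],p["cy"]]
def snap(n,name,crop=None,k=1.5):
    im=imaging.get_image(n)
    if crop: a,b,c,d=crop; im=im[b:d,a:c]
    cv2.imwrite(f"pics/{name}.png",cv2.resize(im,None,fx=k,fy=k,interpolation=cv2.INTER_CUBIC))
E
python3 - <<'E'
from h import *
snap("scene","s0");snap("top","t0")
for n in("scene","top"):
    p,f=K(n);V=np.array(p["view"]);print(n,f,-V[:3,:3].T@V[:3,3],V[2,:3])
print(readout.get_obs())
E
```

```text
scene 359.5904961816369 [1.08037533 0.01973565 0.82990431] [-0.50149167 -0.02601568 -0.86477123]
top 350.036573247683 [ 0.4094896  -0.0017273   0.94516232] [ 0.18413763  0.0197375  -0.98270228]
{'time': 0.1, 'qpos': array([-1.23110924e+00,  2.21175474e-01,  1.52745760e+00,  1.69504045e-05,
        1.39469223e+00, -1.26119201e-01]), 'joint_velocities': array([-9.83366355e-05, -1.72299097e-03, -2.43691680e-03,  1.17113650e-04,
        5.67288709e-05,  6.20267410e-04]), 'joint_torque': array([ 1.85175057e-03, -4.95943415e+01, -3.88519979e+01,  7.00598722e-02,
        5.15547954e-02, -3.75996126e-05]), 'ee_pos': array([ 0.28052465, -0.55790481,  0.22154986]), 'tool_rot': array([-8.62280379e-04,  9.73000421e-01,  2.30801714e-01, -8.40386578e-05]), 'force': array([ 0.07936025, -0.30734951, -0.86024828]), 'torque': array([-0.01783886, -0.00865223,  0.04236189]), 'grasp_force': 0.0, 'grip_width': 1.000931363062364}
```

View pics/t0.png

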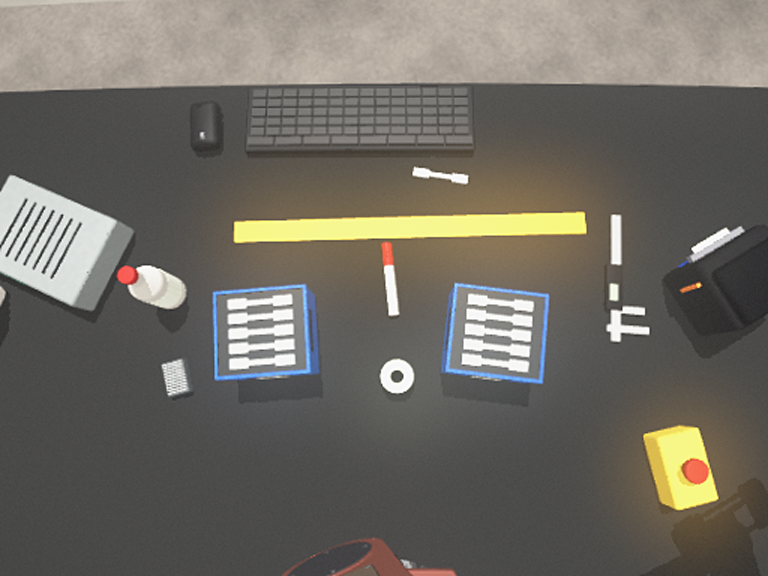

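View pics/s0.png

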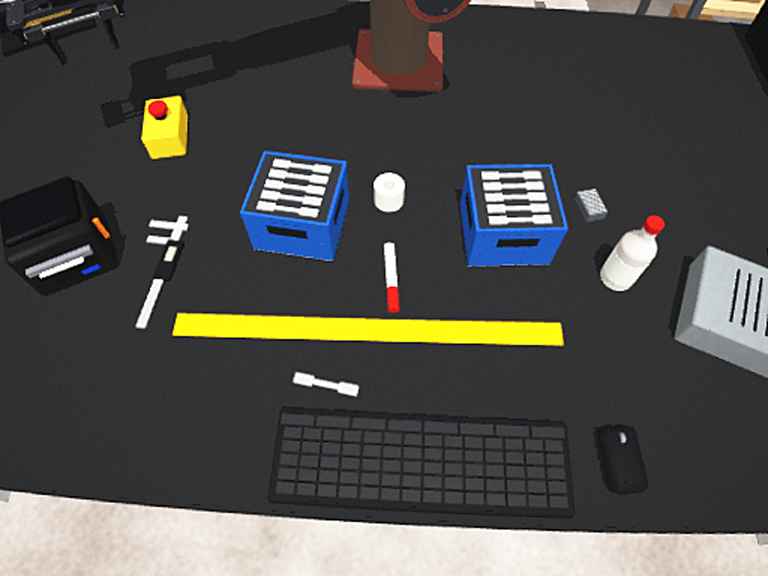

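The top view (1.5x) shows both crates and the tape clearly. The left crate's top corners are about (213,292), (306,285), (313,374) and (215,381). The right crate's are (456,284), (548,294), (543,382) and (443,372). The tape corners are (234,222), (585,212), (586,234) and (235,243). The marker and label roll lie between the crates, and the scene view agrees.

```bash
python3 - <<'E'
from h import *
def show(nm,L,z,n="top"):
    P=np.array([px2w(n,u/1.5,v/1.5,z)[:2] for u,v in L]);print(nm,P.round(3).tolist(),P.mean(0).round(3),np.linalg.norm(np.diff(P,axis=0),axis=1).round(3))
    return P
for nm,L in(("L",[(213,292),(306,285),(317,374),(215,381)]),("R",[(456,284),(548,294),(543,382),(443,372)])):
    P=show(nm,L,.115)
    d=(P[0]-P[3])+(P[1]-P[2]);e=(P[0]-P[1])+(P[3]-P[2]);print(np.degrees([np.arctan2(d[1],d[0]),np.arctan2(-e[0],e[1])]))
P=show("tape",[(234,222),(585,212),(586,234),(235,243)],0)
e=P[0]-P[1];print(np.degrees(np.arctan2(-e[0],e[1])))
show("marker",[(387,243),(393,315)],.01);show("roll",[(397,376)],.05);show("bottle",[(126,274)],.17);show("jaw",[(176,378)],.022);show("coupon",[(414,172),(467,180)],.006);show("caliper",[(616,215),(616,340),(648,330)],.012)
show("Ltoe",[(469,264),(551,264)],0,"scene");show("Rtoe",[(251,248),(331,260)],0,"scene")
E
```

```text
L [[0.554, 0.294], [0.566, 0.143], [0.424, 0.121], [0.411, 0.282]] [0.489 0.21 ] [0.152 0.144 0.162]
[6.82750119 4.4266229 ]
R [[0.568, -0.099], [0.552, -0.246], [0.413, -0.232], [0.428, -0.076]] [ 0.49  -0.163] [0.148 0.14  0.156]
[-7.63482403 -5.89308311]
tape [[0.709, 0.304], [0.728, -0.359], [0.685, -0.358], [0.667, 0.3]] [ 0.697 -0.028] [0.663 0.043 0.658]
1.6989082759713523
marker [[0.664, 0.014], [0.531, 0.002]] [0.598 0.008] [0.134]
roll [[0.422, -0.005]] [ 0.422 -0.005] []
bottle [[0.572, 0.414]] [0.572 0.414] []
jaw [[0.416, 0.384]] [0.416 0.384] []
coupon [[0.805, -0.037], [0.789, -0.137]] [ 0.797 -0.087] [0.101]
caliper [[0.719, -0.412], [0.487, -0.395], [0.504, -0.454]] [ 0.57 -0.42] [0.233 0.062]
Ltoe [[0.561, 0.15], [0.553, 0.3]] [0.557 0.225] [0.15]
Rtoe [[0.548, -0.251], [0.566, -0.101]] [ 0.557 -0.176] [0.152]
```

Emit:
send_rows(motion=[{"dz": -0.02,"wz": 0.031},{"dz": -0.02,"wz": 0.031},{"dz": -0.02,"wz": 0.031},{"dz": -0.02,"wz": 0.031},{"dx": 0.037,"dy": -0.068},{"dx": 0.037,"dy": -0.068},{"dx": 0.037,"dy": -0.068},{"dx": 0.037,"dy": -0.068}])

```text
invalid input at $.motion[0]: expected keys dx, dy, dz, wx, wy, wz, grip
```

Emit:
send_rows(motion=[{"dx": 0.037,"dy": -0.068},{"dx": 0.037,"dy": -0.068},{"dx": 0.037,"dy": -0.068},{"dx": 0.037,"dy": -0.068},{"dx": 0.037,"dy": -0.068},{"dx": 0.037,"dy": -0.068},{"dx": 0.037,"dy": -0.068},{"dx": 0.037,"dy": -0.068}])

```text
invalid input at $.motion[0]: expected keys dx, dy, dz, wx, wy, wz, grip
```

Emit:
send_rows(motion=[{"dx": 0.037,"dy": -0.068},{"dx": 0.037,"dy": -0.068},{"dx": 0.037,"dy": -0.068},{"dx": 0.037,"dy": -0.068},{"dx": 0.037,"dy": -0.068},{"dx": 0.037,"dy": -0.068},{"dx": 0.037,"dy": -0.068},{"dx": 0.037,"dy": -0.068}])

```text
invalid input at $.motion[0]: expected keys dx, dy, dz, wx, wy, wz, grip
```

Emit:
send_rows(motion=[{"dx": 0,"dy": 0,"dz": -0.02,"wx": 0,"wy": 0,"wz": 0.031,"grip": 0},{"dx": 0,"dy": 0,"dz": -0.02,"wx": 0,"wy": 0,"wz": 0.031,"grip": 0},{"dx": 0,"dy": 0,"dz": -0.02,"wx": 0,"wy": 0,"wz": 0.031,"grip": 0},{"dx": 0,"dy": 0,"dz": -0.02,"wx": 0,"wy": 0,"wz": 0.031,"grip": 0},{"dx": 0.037,"dy": -0.068,"dz": 0,"wx": 0,"wy": 0,"wz": 0,"grip": 0},{"dx": 0.037,"dy": -0.068,"dz": 0,"wx": 0,"wy": 0,"wz": 0,"grip": 0},{"dx": 0.037,"dy": -0.068,"dz": 0,"wx": 0,"wy": 0,"wz": 0,"grip": 0},{"dx": 0.037,"dy": -0.068,"dz": 0,"wx": 0,"wy": 0,"wz": 0,"grip": 0}])

```text
time: 0.77
ee_pos: [0.3442, -0.4155, 0.2619]
tool_rot: [-0.001, 0.999, 0.038, -0.0]
force: [1.3, 0.6, 0.5]
grip_width: 0.998
grasp_force: 0.0
```

Emit:
send_rows(motion=[{"dx": 0.037,"dy": -0.068,"dz": 0,"wx": 0,"wy": 0,"wz": 0,"grip": 0},{"dx": 0.037,"dy": -0.068,"dz": 0,"wx": 0,"wy": 0,"wz": 0,"grip": 0},{"dx": 0.037,"dy": -0.068,"dz": 0,"wx": 0,"wy": 0,"wz": 0,"grip": 0},{"dx": 0.037,"dy": -0.068,"dz": 0,"wx": 0,"wy": 0,"wz": 0,"grip": 0},{"dx": 0.037,"dy": -0.068,"dz": 0,"wx": 0,"wy": 0,"wz": 0,"grip": 0},{"dx": 0.037,"dy": -0.068,"dz": 0,"wx": 0,"wy": 0,"wz": 0,"grip": 0},{"dx": 0.037,"dy": -0.068,"dz": 0,"wx": 0,"wy": 0,"wz": 0,"grip": 0},{"dx": 0.037,"dy": -0.068,"dz": 0,"wx": 0,"wy": 0,"wz": 0,"grip": 0}])

```text
time: 1.43
ee_pos: [0.4711, -0.1327, 0.2623]
tool_rot: [-0.0, 0.999, 0.038, -0.0]
force: [0.5, -0.3, 0.4]
grip_width: 1.002
grasp_force: 0.0
```

Emit:
send_rows(motion=[{"dx": 0.037,"dy": -0.068,"dz": 0,"wx": 0,"wy": 0,"wz": 0,"grip": 0},{"dx": 0.037,"dy": -0.068,"dz": 0,"wx": 0,"wy": 0,"wz": 0,"grip": 0},{"dx": 0.037,"dy": -0.068,"dz": 0,"wx": 0,"wy": 0,"wz": 0,"grip": 0},{"dx": 0.037,"dy": -0.068,"dz": 0,"wx": 0,"wy": 0,"wz": 0,"grip": 0},{"dx": 0.037,"dy": -0.068,"dz": 0,"wx": 0,"wy": 0,"wz": 0,"grip": 0},{"dx": 0.037,"dy": -0.068,"dz": 0,"wx": 0,"wy": 0,"wz": 0,"grip": 0},{"dx": 0.037,"dy": -0.068,"dz": 0,"wx": 0,"wy": 0,"wz": 0,"grip": 0},{"dx": 0.037,"dy": -0.068,"dz": 0,"wx": 0,"wy": 0,"wz": 0,"grip": 0}])

```text
time: 2.1
ee_pos: [0.598, 0.1498, 0.262]
tool_rot: [0.0, 0.999, 0.038, -0.0]
force: [-0.1, -0.3, -0.2]
grip_width: 1.002
grasp_force: 0.0
```

Emit:
send_rows(motion=[{"dx": 0.01,"dy": -0.07,"dz": 0,"wx": 0,"wy": 0,"wz": 0,"grip": 0},{"dx": 0.01,"dy": -0.066,"dz": 0,"wx": 0,"wy": 0,"wz": 0,"grip": 0},{"dx": 0,"dy": 0,"dz": 0.066,"wx": 0,"wy": 0,"wz": 0,"grip": 0},{"dx": 0,"dy": 0,"dz": 0.066,"wx": 0,"wy": 0,"wz": 0,"grip": 0},{"dx": 0,"dy": 0,"dz": 0.066,"wx": 0,"wy": 0,"wz": 0,"grip": 0},{"dx": 0,"dy": 0,"dz": 0.066,"wx": 0,"wy": 0,"wz": 0,"grip": 0},{"dx": 0,"dy": 0,"dz": 0.066,"wx": 0,"wy": 0,"wz": 0,"grip": 0},{"dx": 0,"dy": 0,"dz": 0,"wx": 0,"wy": 0,"wz": 0,"grip": 0}])

```text
time: 2.77
ee_pos: [0.5966, 0.215, 0.0887]
tool_rot: [0.001, 0.999, 0.038, -0.007]
force: [-1.8, -0.9, -1.8]
grip_width: 1.002
grasp_force: 0.0
```

```bash
cat > plan.py <<'E'
from h import *
def plan(heel,d,h,th,cur,off=.0095):
    # rows (tool dx,dz shares) following contact arc; tool x along d, z down
    d=np.array(d)/np.linalg.norm(d); cur=np.array(cur); x=(cur[:2]-heel)@d; z=cur[2]; print("lateral",(cur[:2]-heel)@[d[1],-d[0]])
    for t in np.radians(th):
        X=.14*np.cos(t)-h*np.sin(t)+off; Z=.14*np.sin(t)+h*np.cos(t)
        print(round(np.degrees(t)),round((X-x)/.5,3),round(-(Z-z)/.5,3)); x,z=X,Z
E
python3 - <<'E'
from plan import *
p=readout.get_obs()["ee_pos"];print(p)
plan([.419,.2085],[.997,.078],.097,[0,2,4,7,10,13,16,19,22,25,28,31,34,37,40,43,46,49,52,54,56,58,60,61,62,63],p)
E
```

```text
[0.59656108 0.21502795 0.08865737]
lateral 0.007341053641342596
0 -0.056 -0.017
2 -0.007 -0.01
4 -0.007 -0.009
7 -0.012 -0.014
10 -0.012 -0.013
13 -0.013 -0.012
16 -0.014 -0.012
19 -0.014 -0.011
22 -0.015 -0.01
25 -0.015 -0.009
28 -0.016 -0.009
31 -0.016 -0.008
34 -0.016 -0.007
37 -0.017 -0.006
40 -0.017 -0.005
43 -0.017 -0.004
46 -0.018 -0.003
49 -0.018 -0.002
52 -0.018 -0.001
54 -0.012 -0.0
56 -0.012 -0.0
58 -0.012 0.0
60 -0.012 0.001
61 -0.006 0.001
62 -0.006 0.001
63 -0.006 0.001
```

Emit:
send_rows(motion=[{"dx": -0.01,"dy": -0.014,"dz": -0.005,"wx": 0,"wy": 0,"wz": 0,"grip": 0},{"dx": -0.01,"dy": 0,"dz": 0,"wx": 0,"wy": 0,"wz": 0,"grip": 0},{"dx": -0.01,"dy": 0,"dz": 0,"wx": 0,"wy": 0,"wz": 0,"grip": 0},{"dx": -0.01,"dy": 0,"dz": 0,"wx": 0,"wy": 0,"wz": 0,"grip": 0},{"dx": 0,"dy": 0,"dz": 0,"wx": 0,"wy": 0,"wz": 0,"grip": 0},{"dx": 0,"dy": 0,"dz": 0,"wx": 0,"wy": 0,"wz": 0,"grip": 0}])

```text
time: 3.27
ee_pos: [0.5826, 0.222, 0.1017]
tool_rot: [-0.0, 0.999, 0.038, 0.001]
force: [-0.7, -0.1, -0.4]
grip_width: 0.999
grasp_force: 0.0
```

Emit:
send_rows(motion=[{"dx": -0.008,"dy": 0,"dz": 0.01,"wx": 0,"wy": 0,"wz": 0,"grip": 0},{"dx": -0.008,"dy": 0,"dz": 0,"wx": 0,"wy": 0,"wz": 0,"grip": 0},{"dx": -0.008,"dy": 0,"dz": 0,"wx": 0,"wy": 0,"wz": 0,"grip": 0},{"dx": 0,"dy": 0,"dz": 0,"wx": 0,"wy": 0,"wz": 0,"grip": 0},{"dx": 0,"dy": 0,"dz": 0,"wx": 0,"wy": 0,"wz": 0,"grip": 0}])

```text
time: 3.68
ee_pos: [0.5703, 0.2208, 0.095]
tool_rot: [0.0, 0.999, 0.038, 0.0]
force: [2.3, -1.6, -1.3]
grip_width: 0.999
grasp_force: 1.2
```

Contact came where the model predicted it. I'll follow the arc from here.

Emit:
send_rows(motion=[{"dx": -0.006,"dy": 0,"dz": -0.005,"wx": 0,"wy": 0,"wz": 0,"grip": 0},{"dx": -0.007,"dy": 0,"dz": -0.01,"wx": 0,"wy": 0,"wz": 0,"grip": 0},{"dx": -0.007,"dy": 0,"dz": -0.009,"wx": 0,"wy": 0,"wz": 0,"grip": 0},{"dx": -0.012,"dy": 0,"dz": -0.014,"wx": 0,"wy": 0,"wz": 0,"grip": 0},{"dx": -0.012,"dy": 0,"dz": -0.013,"wx": 0,"wy": 0,"wz": 0,"grip": 0},{"dx": -0.013,"dy": 0,"dz": -0.012,"wx": 0,"wy": 0,"wz": 0,"grip": 0},{"dx": -0.014,"dy": 0,"dz": -0.012,"wx": 0,"wy": 0,"wz": 0,"grip": 0},{"dx": -0.014,"dy": 0,"dz": -0.011,"wx": 0,"wy": 0,"wz": 0,"grip": 0}])

```text
time: 4.35
ee_pos: [0.5269, 0.2177, 0.1387]
tool_rot: [-0.0, 0.999, 0.038, -0.0]
force: [3.3, -0.1, -0.4]
grip_width: 1.002
grasp_force: 1.1
```

```bash
python3 - <<'E'
from plan import *
o=readout.get_obs();p=o["ee_pos"];print(p,o["force"])
snap("scene","s1",(270,60,420,210),4)
plan([.419,.2085],[.997,.078],.095,[19,22,25,28,31,34,37,40,43,46,49,52,54,56,58,60,61,62,63],p)
E
```

```text
[0.52691956 0.21767908 0.13874972] [ 3.28325162 -0.06381431 -0.41577727]
lateral -0.0007337801140847693
19 0.005 0.007
22 -0.014 -0.01
25 -0.015 -0.009
28 -0.015 -0.009
31 -0.016 -0.008
34 -0.016 -0.007
37 -0.017 -0.006
40 -0.017 -0.005
43 -0.017 -0.004
46 -0.017 -0.003
49 -0.018 -0.003
52 -0.018 -0.002
54 -0.012 -0.001
56 -0.012 -0.0
58 -0.012 0.0
60 -0.012 0.001
61 -0.006 0.0
62 -0.006 0.001
63 -0.006 0.001
```

View pics/s1.png

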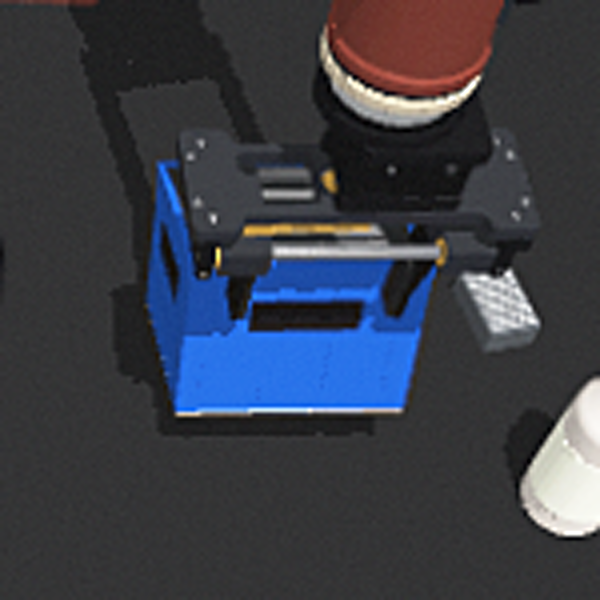

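The crop shows the left crate tipped evenly by about 20°, with its far lower edge lifted (near (290,412)) and one finger on each side of the slot. I'll carry on along the arc.

Emit:
send_rows(motion=[{"dx": -0.012,"dy": 0,"dz": -0.007,"wx": 0,"wy": 0,"wz": 0,"grip": 0},{"dx": -0.015,"dy": 0,"dz": -0.009,"wx": 0,"wy": 0,"wz": 0,"grip": 0},{"dx": -0.016,"dy": 0,"dz": -0.008,"wx": 0,"wy": 0,"wz": 0,"grip": 0},{"dx": -0.016,"dy": 0,"dz": -0.007,"wx": 0,"wy": 0,"wz": 0,"grip": 0},{"dx": -0.017,"dy": 0,"dz": -0.006,"wx": 0,"wy": 0,"wz": 0,"grip": 0},{"dx": -0.017,"dy": 0,"dz": -0.005,"wx": 0,"wy": 0,"wz": 0,"grip": 0},{"dx": -0.014,"dy": 0,"dz": -0.003,"wx": 0,"wy": 0,"wz": 0,"grip": 0},{"dx": -0.012,"dy": 0,"dz": -0.002,"wx": 0,"wy": 0,"wz": 0,"grip": 0}])

```text
time: 5.07
ee_pos: [0.4694, 0.2135, 0.1641]
tool_rot: [-0.001, 0.999, 0.038, 0.002]
force: [5.2, 0.5, 10.5]
grip_width: 1.003
grasp_force: 5.7
```

```bash
python3 - <<'E'
from plan import *
o=readout.get_obs();p=o["ee_pos"];print(p,o["force"])
plan([.419,.2085],[.997,.078],.095,[40,43,46,49,52,54,56,58,60,61,62,63],p)
E
```

```text
[0.46943049 0.21353191 0.16414775] [ 5.23481796  0.46787889 10.51725156]
lateral -0.0010831838395534395
40 0.01 0.003
43 -0.017 -0.004
46 -0.017 -0.003
49 -0.018 -0.003
52 -0.018 -0.002
54 -0.012 -0.001
56 -0.012 -0.0
58 -0.012 0.0
60 -0.012 0.001
61 -0.006 0.0
62 -0.006 0.001
63 -0.006 0.001
```

Emit:
send_rows(motion=[{"dx": -0.014,"dy": 0,"dz": -0.003,"wx": 0,"wy": 0,"wz": 0,"grip": 0},{"dx": -0.016,"dy": 0,"dz": -0.002,"wx": 0,"wy": 0,"wz": 0,"grip": 0},{"dx": -0.016,"dy": 0,"dz": -0.002,"wx": 0,"wy": 0,"wz": 0,"grip": 0},{"dx": -0.015,"dy": 0,"dz": -0.001,"wx": 0,"wy": 0,"wz": 0,"grip": 0},{"dx": -0.012,"dy": 0,"dz": 0,"wx": 0,"wy": 0,"wz": 0,"grip": 0},{"dx": -0.01,"dy": 0,"dz": 0,"wx": 0,"wy": 0,"wz": 0,"grip": 0},{"dx": -0.008,"dy": 0,"dz": 0,"wx": 0,"wy": 0,"wz": 0,"grip": 0},{"dx": -0.006,"dy": 0,"dz": 0,"wx": 0,"wy": 0,"wz": 0,"grip": 0}])

```text
time: 5.73
ee_pos: [0.4206, 0.2098, 0.1685]
tool_rot: [-0.0, 0.999, 0.038, 0.002]
force: [-0.6, -0.5, 16.0]
grip_width: 1.0
grasp_force: 6.8
```

```bash
python3 - <<'E'
from plan import *
o=readout.get_obs();p=o["ee_pos"];print(p,o["force"])
snap("scene","s2",(270,60,420,210),4)
plan([.419,.2085],[.997,.078],.095,[54,56,58,60,61,62,63,64,65],p)
E
```

```text
[0.42056863 0.20984834 0.16846356] [-0.5508934  -0.52288427 16.03386299]
lateral -0.0012218823362570338
54 0.027 -0.001
56 -0.012 -0.0
58 -0.012 0.0
60 -0.012 0.001
61 -0.006 0.0
62 -0.006 0.001
63 -0.006 0.001
64 -0.006 0.001
65 -0.006 0.001
```

View pics/s2.png

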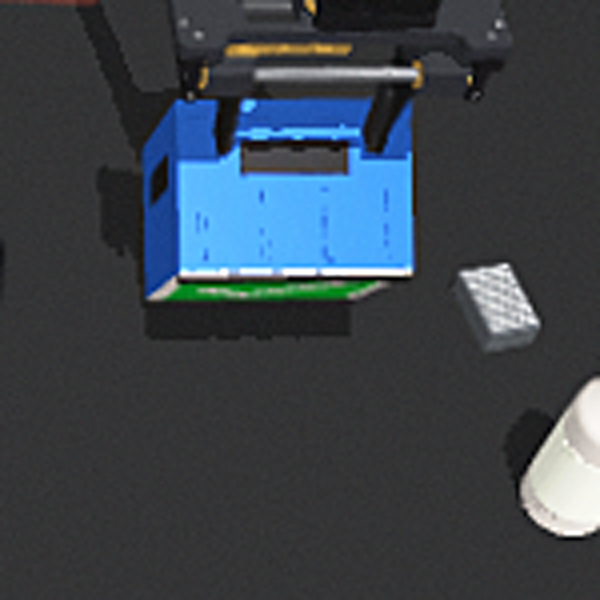

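The crop shows the left crate tipped, with the green stamp visible at about (290,288). So the left crate is the stamped one. Next I'll check the tilt from the toe edge.

```bash
python3 - <<'E'
from plan import *
d=np.array([.997,.078]);l=np.array([-.078,.997])
for t in (52,55,58,61,64,67):
    a=np.radians(t);q=[]
    for s in(.075,-.075):
        P=np.r_[np.array([.419,.2085])+.14*np.cos(a)*d+s*l,.14*np.sin(a)]
        q.append(((w2px("scene",P)-[270,60])*4).round().tolist())
    print(t,q)
E
```

```text
52 [[411.0, 301.0], [178.0, 304.0]]
55 [[411.0, 289.0], [178.0, 292.0]]
58 [[411.0, 278.0], [177.0, 281.0]]
61 [[411.0, 266.0], [177.0, 269.0]]
64 [[410.0, 255.0], [177.0, 258.0]]
67 [[409.0, 244.0], [176.0, 246.0]]
```

Emit:
send_rows(motion=[{"dx": -0.006,"dy": 0,"dz": 0,"wx": 0,"wy": 0,"wz": 0,"grip": 0},{"dx": -0.006,"dy": 0,"dz": 0,"wx": 0,"wy": 0,"wz": 0,"grip": 0},{"dx": 0,"dy": 0,"dz": 0,"wx": 0,"wy": 0,"wz": 0,"grip": 0},{"dx": 0,"dy": 0,"dz": 0,"wx": 0,"wy": 0,"wz": 0,"grip": 0},{"dx": 0,"dy": 0,"dz": 0,"wx": 0,"wy": 0,"wz": 0,"grip": 0},{"dx": 0,"dy": 0,"dz": 0,"wx": 0,"wy": 0,"wz": 0,"grip": 0}])

```text
time: 6.28
ee_pos: [0.4144, 0.2094, 0.1681]
tool_rot: [-0.0, 0.999, 0.038, 0.001]
force: [-0.1, -0.2, 16.1]
grip_width: 0.999
grasp_force: 6.7
```

```bash
python3 - <<'E'
from plan import *
o=readout.get_obs();p=o["ee_pos"];print(p,o["force"])
plan([.419,.2085],[.997,.078],.095,[62,60,58,55,52,49,46,43,40,37,34,31,28,25,22,19,16,13,10,7,5,3,2,1,0],p)
E
```

```text
[0.41440499 0.20935267 0.16805446] [-0.0655846  -0.21324512 16.09661978]
lateral -0.00120846201521266
62 -0.008 -0.0
60 0.012 -0.001
58 0.012 -0.001
55 0.018 -0.0
52 0.018 0.001
49 0.018 0.002
46 0.018 0.003
43 0.017 0.003
40 0.017 0.004
37 0.017 0.005
34 0.017 0.006
31 0.016 0.007
28 0.016 0.008
25 0.015 0.009
22 0.015 0.009
19 0.014 0.01
16 0.014 0.011
13 0.013 0.012
10 0.013 0.012
7 0.012 0.013
5 0.008 0.009
3 0.007 0.009
2 0.004 0.005
1 0.003 0.005
0 0.003 0.005
```

Tilt is about 61° and has been held. Now letting it down along the same arc.

Emit:
send_rows(motion=[{"dx": 0.006,"dy": 0,"dz": 0,"wx": 0,"wy": 0,"wz": 0,"grip": 0},{"dx": 0.012,"dy": 0,"dz": -0.001,"wx": 0,"wy": 0,"wz": 0,"grip": 0},{"dx": 0.016,"dy": 0,"dz": 0,"wx": 0,"wy": 0,"wz": 0,"grip": 0},{"dx": 0.018,"dy": 0,"dz": 0.001,"wx": 0,"wy": 0,"wz": 0,"grip": 0},{"dx": 0.018,"dy": 0,"dz": 0.002,"wx": 0,"wy": 0,"wz": 0,"grip": 0},{"dx": 0.018,"dy": 0,"dz": 0.003,"wx": 0,"wy": 0,"wz": 0,"grip": 0},{"dx": 0.018,"dy": 0,"dz": 0.003,"wx": 0,"wy": 0,"wz": 0,"grip": 0},{"dx": 0.017,"dy": 0,"dz": 0.004,"wx": 0,"wy": 0,"wz": 0,"grip": 0}])

```text
time: 6.95
ee_pos: [0.4772, 0.2141, 0.1619]
tool_rot: [-0.0, 0.999, 0.038, 0.002]
force: [4.4, 0.5, 9.9]
grip_width: 1.004
grasp_force: 4.5
```

Emit:
send_rows(motion=[{"dx": 0.017,"dy": 0,"dz": 0.005,"wx": 0,"wy": 0,"wz": 0,"grip": 0},{"dx": 0.017,"dy": 0,"dz": 0.006,"wx": 0,"wy": 0,"wz": 0,"grip": 0},{"dx": 0.016,"dy": 0,"dz": 0.007,"wx": 0,"wy": 0,"wz": 0,"grip": 0},{"dx": 0.016,"dy": 0,"dz": 0.008,"wx": 0,"wy": 0,"wz": 0,"grip": 0},{"dx": 0.015,"dy": 0,"dz": 0.009,"wx": 0,"wy": 0,"wz": 0,"grip": 0}])

```text
time: 7.37
ee_pos: [0.5179, 0.2172, 0.1441]
tool_rot: [-0.0, 0.999, 0.038, 0.003]
force: [7.1, 0.7, 6.2]
grip_width: 0.998
grasp_force: 4.5
```

```bash
python3 - <<'E'
from plan import *
o=readout.get_obs();p=o["ee_pos"];print(p,o["force"])
plan([.419,.2085],[.997,.078],.095,[25,22,19,16,13,10,7,5,3,2,1,0],p)
E
```

```text
[0.51794047 0.21718316 0.14407042] [7.13918224 0.66193576 6.19697047]
lateral -0.0009397133419810026
25 -0.006 -0.002
22 0.015 0.009
19 0.014 0.01
16 0.014 0.011
13 0.013 0.012
10 0.013 0.012
7 0.012 0.013
5 0.008 0.009
3 0.007 0.009
2 0.004 0.005
1 0.003 0.005
0 0.003 0.005
```

Emit:
send_rows(motion=[{"dx": 0.014,"dy": 0,"dz": 0.01,"wx": 0,"wy": 0,"wz": 0,"grip": 0},{"dx": 0.014,"dy": 0,"dz": 0.011,"wx": 0,"wy": 0,"wz": 0,"grip": 0},{"dx": 0.013,"dy": 0,"dz": 0.012,"wx": 0,"wy": 0,"wz": 0,"grip": 0},{"dx": 0.013,"dy": 0,"dz": 0.012,"wx": 0,"wy": 0,"wz": 0,"grip": 0},{"dx": 0.012,"dy": 0,"dz": 0.013,"wx": 0,"wy": 0,"wz": 0,"grip": 0},{"dx": 0.008,"dy": 0,"dz": 0.009,"wx": 0,"wy": 0,"wz": 0,"grip": 0},{"dx": 0.007,"dy": 0,"dz": 0.009,"wx": 0,"wy": 0,"wz": 0,"grip": 0},{"dx": 0.007,"dy": 0,"dz": 0.008,"wx": 0,"wy": 0,"wz": 0,"grip": 0}])

```text
time: 8.03
ee_pos: [0.5634, 0.2206, 0.1028]
tool_rot: [-0.001, 0.999, 0.038, 0.004]
force: [8.4, 1.1, 2.5]
grip_width: 0.997
grasp_force: 4.2
```

Emit:
send_rows(motion=[{"dx": 0.006,"dy": 0,"dz": 0.004,"wx": 0,"wy": 0,"wz": 0,"grip": 0},{"dx": 0.006,"dy": 0,"dz": 0,"wx": 0,"wy": 0,"wz": 0,"grip": 0},{"dx": 0.01,"dy": 0,"dz": 0,"wx": 0,"wy": 0,"wz": 0,"grip": 0},{"dx": 0.02,"dy": 0,"dz": 0,"wx": 0,"wy": 0,"wz": 0,"grip": 0},{"dx": 0.03,"dy": 0,"dz": -0.02,"wx": 0,"wy": 0,"wz": 0,"grip": 0},{"dx": 0,"dy": 0,"dz": -0.06,"wx": 0,"wy": 0,"wz": 0,"grip": 0},{"dx": 0,"dy": 0,"dz": -0.06,"wx": 0,"wy": 0,"wz": 0,"grip": 0}])

```text
time: 8.62
ee_pos: [0.5926, 0.2222, 0.1653]
tool_rot: [0.001, 0.999, 0.038, -0.005]
force: [1.2, 0.2, 0.3]
grip_width: 0.999
grasp_force: 0.0
```

```bash
python3 - <<'E'
from plan import *
o=readout.get_obs();p=o["ee_pos"];print(p,o["force"])
d=np.array([.994,-.113]);d/=np.linalg.norm(d)
tgt=np.array([.4195,-.158])+.182*d
D=tgt-p[:2];c,s=.997,.078
print(tgt,D,"tool shares",(c*D[0]+s*D[1])/.5,(s*D[0]-c*D[1])/.5)
E
```

```text
[0.59259929 0.22217699 0.16533847] [1.18059937 0.18435779 0.3008234 ]
[ 0.60033523 -0.17855773] [ 0.00773594 -0.40073472] tool shares -0.047089157944336144 0.8002718313292038
```

Emit:
send_rows(motion=[{"dx": -0.004,"dy": 0.073,"dz": 0,"wx": 0,"wy": 0,"wz": 0,"grip": 0},{"dx": -0.004,"dy": 0.073,"dz": 0,"wx": 0,"wy": 0,"wz": 0,"grip": 0},{"dx": -0.004,"dy": 0.073,"dz": 0,"wx": 0,"wy": 0,"wz": 0,"grip": 0},{"dx": -0.004,"dy": 0.073,"dz": 0,"wx": 0,"wy": 0,"wz": 0,"grip": 0},{"dx": -0.004,"dy": 0.073,"dz": 0,"wx": 0,"wy": 0,"wz": 0,"grip": 0},{"dx": -0.004,"dy": 0.073,"dz": 0,"wx": 0,"wy": 0,"wz": 0,"grip": 0},{"dx": -0.004,"dy": 0.073,"dz": 0,"wx": 0,"wy": 0,"wz": 0,"grip": 0},{"dx": -0.004,"dy": 0.073,"dz": 0,"wx": 0,"wy": 0,"wz": 0,"grip": 0}])

```text
time: 9.28
ee_pos: [0.5998, -0.0705, 0.167]
tool_rot: [-0.001, 0.999, 0.038, -0.002]
force: [0.7, 0.2, 0.2]
grip_width: 0.997
grasp_force: 0.0
```

Emit:
send_rows(motion=[{"dx": -0.004,"dy": 0.073,"dz": 0,"wx": 0,"wy": 0,"wz": 0,"grip": 0},{"dx": -0.004,"dy": 0.073,"dz": 0,"wx": 0,"wy": 0,"wz": 0,"grip": 0},{"dx": -0.004,"dy": 0.07,"dz": 0,"wx": 0,"wy": 0,"wz": 0,"grip": 0},{"dx": 0,"dy": 0,"dz": 0,"wx": 0,"wy": 0,"wz": 0.031,"grip": 0},{"dx": 0,"dy": 0,"dz": 0,"wx": 0,"wy": 0,"wz": 0.03,"grip": 0},{"dx": 0,"dy": 0,"dz": 0,"wx": 0,"wy": 0,"wz": 0,"grip": 0}])

```text
time: 9.78
ee_pos: [0.6023, -0.1778, 0.1668]
tool_rot: [-0.001, 0.998, -0.06, -0.002]
force: [-0.3, -0.0, -0.8]
grip_width: 0.999
grasp_force: 0.0
```

```bash
python3 - <<'E'
from plan import *
o=readout.get_obs();p=o["ee_pos"];print(p,o["force"],o["tool_rot"])
snap("top","t2",(130,180,390,270),3)
plan([.4195,-.158],[.994,-.113],.095,[0],p)
E
```

```text
[ 0.60232441 -0.17776796  0.16676607] [-0.34266443 -0.03101651 -0.78865434] [-8.69904789e-04  9.98191455e-01 -6.00738774e-02 -2.04733514e-03]
lateral -0.0010093978551852928
0 -0.069 0.144
```

View pics/t2.png

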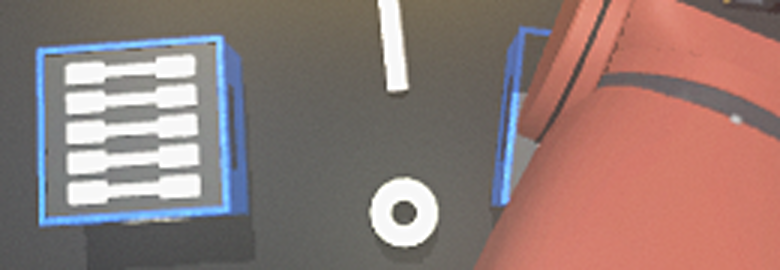

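The left crate is standing flat again at its place, with top corners near (38,48), (222,37), (228,212) and (40,224) in the crop. Going down behind the right crate.

Emit:
send_rows(motion=[{"dx": 0,"dy": 0,"dz": 0.04,"wx": 0,"wy": 0,"wz": 0,"grip": 0},{"dx": 0,"dy": 0,"dz": 0.05,"wx": 0,"wy": 0,"wz": 0,"grip": 0},{"dx": -0.01,"dy": 0,"dz": 0.04,"wx": 0,"wy": 0,"wz": 0,"grip": 0},{"dx": -0.02,"dy": 0,"dz": 0.014,"wx": 0,"wy": 0,"wz": 0,"grip": 0},{"dx": -0.014,"dy": 0,"dz": 0,"wx": 0,"wy": 0,"wz": 0,"grip": 0},{"dx": -0.01,"dy": 0,"dz": 0,"wx": 0,"wy": 0,"wz": 0,"grip": 0},{"dx": -0.006,"dy": 0,"dz": 0,"wx": 0,"wy": 0,"wz": 0,"grip": 0},{"dx": 0,"dy": 0,"dz": 0,"wx": 0,"wy": 0,"wz": 0,"grip": 0}])

```text
time: 10.5
ee_pos: [0.5747, -0.1742, 0.0974]
tool_rot: [0.0, 0.998, -0.057, 0.001]
force: [-0.4, 0.5, 0.6]
grip_width: 0.999
grasp_force: 0.0
```

```bash
python3 - <<'E'
from plan import *
o=readout.get_obs();p=o["ee_pos"];print(p,o["force"],o["tool_rot"])
plan([.4195,-.158],[.994,-.113],.095,[0],p)
E
```

```text
[ 0.57468049 -0.17419342  0.09744713] [-0.36674945  0.5474949   0.58552631] [ 3.11652981e-04  9.98367979e-01 -5.71013740e-02  8.45711111e-04]
lateral -0.0014385551208940112
0 -0.013 0.005
```

Emit:
send_rows(motion=[{"dx": -0.007,"dy": 0,"dz": 0.003,"wx": 0,"wy": 0,"wz": 0,"grip": 0},{"dx": -0.006,"dy": 0,"dz": 0,"wx": 0,"wy": 0,"wz": 0,"grip": 0},{"dx": -0.005,"dy": 0,"dz": 0,"wx": 0,"wy": 0,"wz": 0,"grip": 0},{"dx": 0,"dy": 0,"dz": 0,"wx": 0,"wy": 0,"wz": 0,"grip": 0},{"dx": 0,"dy": 0,"dz": 0,"wx": 0,"wy": 0,"wz": 0,"grip": 0}])

```text
time: 10.92
ee_pos: [0.5685, -0.1738, 0.0969]
tool_rot: [0.001, 0.998, -0.058, 0.004]
force: [5.6, 0.1, 0.9]
grip_width: 1.003
grasp_force: 3.1
```

Contact at the expected place, so the right crate gets the same arc.

Emit:
send_rows(motion=[{"dx": -0.005,"dy": 0,"dz": -0.006,"wx": 0,"wy": 0,"wz": 0,"grip": 0},{"dx": -0.007,"dy": 0,"dz": -0.01,"wx": 0,"wy": 0,"wz": 0,"grip": 0},{"dx": -0.007,"dy": 0,"dz": -0.009,"wx": 0,"wy": 0,"wz": 0,"grip": 0},{"dx": -0.012,"dy": 0,"dz": -0.014,"wx": 0,"wy": 0,"wz": 0,"grip": 0},{"dx": -0.012,"dy": 0,"dz": -0.013,"wx": 0,"wy": 0,"wz": 0,"grip": 0},{"dx": -0.013,"dy": 0,"dz": -0.012,"wx": 0,"wy": 0,"wz": 0,"grip": 0},{"dx": -0.014,"dy": 0,"dz": -0.012,"wx": 0,"wy": 0,"wz": 0,"grip": 0},{"dx": -0.014,"dy": 0,"dz": -0.011,"wx": 0,"wy": 0,"wz": 0,"grip": 0}])

```text
time: 11.58
ee_pos: [0.5246, -0.1687, 0.1398]
tool_rot: [0.0, 0.998, -0.058, 0.002]
force: [4.9, 0.2, 2.1]
grip_width: 0.999
grasp_force: 2.5
```

```bash
python3 - <<'E'
from plan import *
o=readout.get_obs();p=o["ee_pos"];print(p,o["force"])
plan([.4185,-.158],[.994,-.113],.095,[19,22,25,28,31,34,37,40,43],p)
E
```

```text
[ 0.5245673  -0.16872909  0.13978347] [4.85680009 0.1686863  2.07912297]
lateral -0.0013203591085496121
19 0.009 0.009
22 -0.014 -0.01
25 -0.015 -0.009
28 -0.015 -0.009
31 -0.016 -0.008
34 -0.016 -0.007
37 -0.017 -0.006
40 -0.017 -0.005
43 -0.017 -0.004
```

Emit:
send_rows(motion=[{"dx": -0.014,"dy": 0,"dz": -0.008,"wx": 0,"wy": 0,"wz": 0,"grip": 0},{"dx": -0.015,"dy": 0,"dz": -0.009,"wx": 0,"wy": 0,"wz": 0,"grip": 0},{"dx": -0.016,"dy": 0,"dz": -0.008,"wx": 0,"wy": 0,"wz": 0,"grip": 0},{"dx": -0.016,"dy": 0,"dz": -0.007,"wx": 0,"wy": 0,"wz": 0,"grip": 0},{"dx": -0.017,"dy": 0,"dz": -0.006,"wx": 0,"wy": 0,"wz": 0,"grip": 0},{"dx": -0.016,"dy": 0,"dz": -0.005,"wx": 0,"wy": 0,"wz": 0,"grip": 0},{"dx": -0.014,"dy": 0,"dz": -0.003,"wx": 0,"wy": 0,"wz": 0,"grip": 0},{"dx": -0.012,"dy": 0,"dz": -0.002,"wx": 0,"wy": 0,"wz": 0,"grip": 0}])

```text
time: 12.25
ee_pos: [0.4654, -0.162, 0.1649]
tool_rot: [0.001, 0.998, -0.058, 0.003]
force: [4.3, 1.4, 12.5]
grip_width: 1.003
grasp_force: 5.7
```

```bash
python3 - <<'E'
from plan import *
o=readout.get_obs();p=o["ee_pos"];print(p,o["force"])
plan([.4185,-.158],[.994,-.113],.095,[43,46,49,52,54,56,58,60,61,62,63],p)
E
```

```text
[ 0.46536184 -0.16198517  0.16487954] [ 4.27806611  1.39912415 12.52072819]
lateral -0.0013335888678788627
43 0.0 -0.0
46 -0.017 -0.003
49 -0.018 -0.003
52 -0.018 -0.002
54 -0.012 -0.001
56 -0.012 -0.0
58 -0.012 0.0
60 -0.012 0.001
61 -0.006 0.0
62 -0.006 0.001
63 -0.006 0.001
```

Emit:
send_rows(motion=[{"dx": -0.015,"dy": 0,"dz": -0.003,"wx": 0,"wy": 0,"wz": 0,"grip": 0},{"dx": -0.016,"dy": 0,"dz": -0.002,"wx": 0,"wy": 0,"wz": 0,"grip": 0},{"dx": -0.017,"dy": 0,"dz": -0.002,"wx": 0,"wy": 0,"wz": 0,"grip": 0},{"dx": -0.016,"dy": 0,"dz": -0.001,"wx": 0,"wy": 0,"wz": 0,"grip": 0},{"dx": -0.014,"dy": 0,"dz": 0,"wx": 0,"wy": 0,"wz": 0,"grip": 0},{"dx": -0.011,"dy": 0,"dz": 0,"wx": 0,"wy": 0,"wz": 0,"grip": 0},{"dx": -0.009,"dy": 0,"dz": 0,"wx": 0,"wy": 0,"wz": 0,"grip": 0},{"dx": -0.007,"dy": 0,"dz": 0,"wx": 0,"wy": 0,"wz": 0,"grip": 0}])

```text
time: 12.92
ee_pos: [0.4117, -0.1557, 0.168]
tool_rot: [0.001, 0.998, -0.058, 0.001]
force: [-0.4, 0.7, 10.8]
grip_width: 1.001
grasp_force: 4.5
```

```bash
python3 - <<'E'
from plan import *
o=readout.get_obs();p=o["ee_pos"];print(p,o["force"])
snap("scene","s3",(140,50,290,200),4)
plan([.4185,-.158],[.994,-.113],.095,[62],p)
d=np.array([.994,-.113]);l=np.array([.113,.994])
for t in (52,55,58,61,64,67):
    a=np.radians(t);q=[]
    for s in(.075,-.075):
        P=np.r_[np.array([.4185,-.158])+.14*np.cos(a)*d+s*l,.14*np.sin(a)]
        q.append(((w2px("scene",P)-[140,50])*4).round().tolist())
    print(t,q)
E
```

```text
[ 0.41174368 -0.15566953  0.1679907 ] [-0.44935172  0.70747506 10.83608236]
lateral -0.0015524004587642117
62 -0.003 -0.0
52 [[329.0, 330.0], [102.0, 301.0]]
55 [[330.0, 319.0], [103.0, 290.0]]
58 [[332.0, 307.0], [105.0, 278.0]]
61 [[333.0, 296.0], [106.0, 267.0]]
64 [[335.0, 285.0], [108.0, 256.0]]
67 [[337.0, 274.0], [110.0, 245.0]]
```

View pics/s3.png

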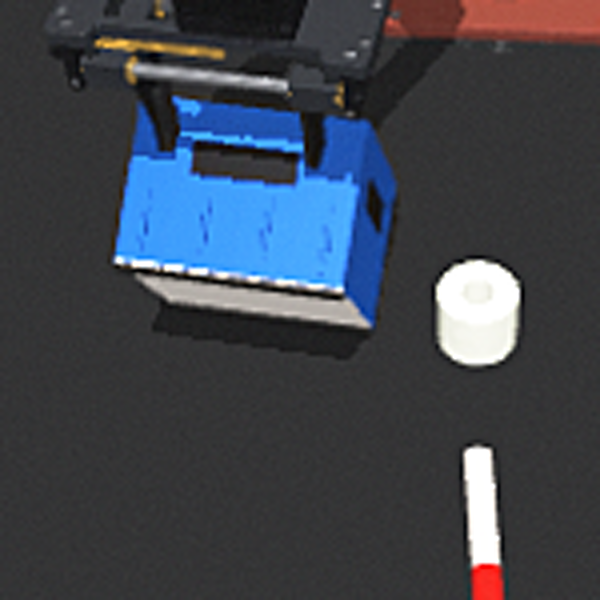

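The right crate's underside is plain white, with its toe edge from (115,262) to (343,293), so it is tipped about 62°. I'll hold briefly, then let it down.

Emit:
send_rows(motion=[{"dx": 0,"dy": 0,"dz": 0,"wx": 0,"wy": 0,"wz": 0,"grip": 0},{"dx": 0,"dy": 0,"dz": 0,"wx": 0,"wy": 0,"wz": 0,"grip": 0},{"dx": 0,"dy": 0,"dz": 0,"wx": 0,"wy": 0,"wz": 0,"grip": 0},{"dx": 0,"dy": 0,"dz": 0,"wx": 0,"wy": 0,"wz": 0,"grip": 0}])

```text
time: 13.3
ee_pos: [0.412, -0.1557, 0.168]
tool_rot: [0.001, 0.998, -0.058, 0.001]
force: [-0.5, 1.4, 11.4]
grip_width: 1.0
grasp_force: 5.2
```

Emit:
send_rows(motion=[{"dx": 0.006,"dy": 0,"dz": 0,"wx": 0,"wy": 0,"wz": 0,"grip": 0},{"dx": 0.012,"dy": 0,"dz": -0.001,"wx": 0,"wy": 0,"wz": 0,"grip": 0},{"dx": 0.016,"dy": 0,"dz": 0,"wx": 0,"wy": 0,"wz": 0,"grip": 0},{"dx": 0.018,"dy": 0,"dz": 0.001,"wx": 0,"wy": 0,"wz": 0,"grip": 0},{"dx": 0.018,"dy": 0,"dz": 0.002,"wx": 0,"wy": 0,"wz": 0,"grip": 0},{"dx": 0.018,"dy": 0,"dz": 0.003,"wx": 0,"wy": 0,"wz": 0,"grip": 0},{"dx": 0.018,"dy": 0,"dz": 0.003,"wx": 0,"wy": 0,"wz": 0,"grip": 0},{"dx": 0.017,"dy": 0,"dz": 0.004,"wx": 0,"wy": 0,"wz": 0,"grip": 0}])

```text
time: 13.97
ee_pos: [0.4749, -0.1631, 0.1624]
tool_rot: [0.001, 0.998, -0.058, 0.002]
force: [4.2, 0.1, 8.3]
grip_width: 0.997
grasp_force: 4.3
```

Emit:
send_rows(motion=[{"dx": 0.017,"dy": 0,"dz": 0.005,"wx": 0,"wy": 0,"wz": 0,"grip": 0},{"dx": 0.017,"dy": 0,"dz": 0.006,"wx": 0,"wy": 0,"wz": 0,"grip": 0},{"dx": 0.016,"dy": 0,"dz": 0.007,"wx": 0,"wy": 0,"wz": 0,"grip": 0},{"dx": 0.016,"dy": 0,"dz": 0.008,"wx": 0,"wy": 0,"wz": 0,"grip": 0},{"dx": 0.015,"dy": 0,"dz": 0.009,"wx": 0,"wy": 0,"wz": 0,"grip": 0}])

```text
time: 14.38
ee_pos: [0.5157, -0.1679, 0.1448]
tool_rot: [0.001, 0.998, -0.058, 0.003]
force: [6.4, 0.4, 7.5]
grip_width: 0.998
grasp_force: 4.6
```

```bash
python3 - <<'E'
from plan import *
o=readout.get_obs();p=o["ee_pos"];print(p,o["force"])
plan([.4185,-.158],[.994,-.113],.095,[25,22,19,16,13,10,7,5,3,2,1,0],p)
E
```

```text
[ 0.51567543 -0.16788488  0.1447671 ] [6.36695633 0.42196625 7.52551536]
lateral -0.0011547912192067591
25 -0.003 -0.001
22 0.015 0.009
19 0.014 0.01
16 0.014 0.011
13 0.013 0.012
10 0.013 0.012
7 0.012 0.013
5 0.008 0.009
3 0.007 0.009
2 0.004 0.005
1 0.003 0.005
0 0.003 0.005
```

Emit:
send_rows(motion=[{"dx": 0.014,"dy": 0,"dz": 0.01,"wx": 0,"wy": 0,"wz": 0,"grip": 0},{"dx": 0.014,"dy": 0,"dz": 0.011,"wx": 0,"wy": 0,"wz": 0,"grip": 0},{"dx": 0.013,"dy": 0,"dz": 0.012,"wx": 0,"wy": 0,"wz": 0,"grip": 0},{"dx": 0.013,"dy": 0,"dz": 0.012,"wx": 0,"wy": 0,"wz": 0,"grip": 0},{"dx": 0.012,"dy": 0,"dz": 0.013,"wx": 0,"wy": 0,"wz": 0,"grip": 0},{"dx": 0.008,"dy": 0,"dz": 0.009,"wx": 0,"wy": 0,"wz": 0,"grip": 0},{"dx": 0.007,"dy": 0,"dz": 0.009,"wx": 0,"wy": 0,"wz": 0,"grip": 0},{"dx": 0.007,"dy": 0,"dz": 0.008,"wx": 0,"wy": 0,"wz": 0,"grip": 0}])

```text
time: 15.05
ee_pos: [0.5602, -0.1731, 0.103]
tool_rot: [0.001, 0.998, -0.058, 0.004]
force: [8.0, 0.5, 2.4]
grip_width: 0.996
grasp_force: 3.9
```

Emit:
send_rows(motion=[{"dx": 0.006,"dy": 0,"dz": 0.004,"wx": 0,"wy": 0,"wz": 0,"grip": 0},{"dx": 0.006,"dy": 0,"dz": 0,"wx": 0,"wy": 0,"wz": 0,"grip": 0},{"dx": 0.01,"dy": 0,"dz": 0,"wx": 0,"wy": 0,"wz": 0,"grip": 0},{"dx": 0.02,"dy": 0,"dz": 0,"wx": 0,"wy": 0,"wz": 0,"grip": 0},{"dx": 0.03,"dy": 0,"dz": -0.02,"wx": 0,"wy": 0,"wz": 0,"grip": 0},{"dx": 0,"dy": 0,"dz": -0.06,"wx": 0,"wy": 0,"wz": 0,"grip": 0},{"dx": 0,"dy": 0,"dz": -0.07,"wx": 0,"wy": 0,"wz": 0,"grip": 0},{"dx": 0,"dy": 0,"dz": -0.07,"wx": 0,"wy": 0,"wz": 0.0,"grip": 0}])

```text
time: 15.72
ee_pos: [0.5906, -0.1757, 0.2078]
tool_rot: [-0.001, 0.998, -0.058, -0.003]
force: [0.2, 0.1, -0.3]
grip_width: 1.0
grasp_force: 0.0
```

Emit:
send_rows(motion=[{"dx": 0,"dy": 0,"dz": -0.06,"wx": 0,"wy": 0,"wz": -0.03,"grip": 0},{"dx": 0,"dy": 0,"dz": 0,"wx": 0,"wy": 0,"wz": -0.025,"grip": 0},{"dx": 0,"dy": 0,"dz": 0,"wx": 0,"wy": 0,"wz": 0,"grip": 0}])

```text
time: 15.97
ee_pos: [0.593, -0.1767, 0.241]
tool_rot: [0.001, 1.0, 0.03, 0.001]
force: [-1.3, -0.2, -0.6]
grip_width: 1.001
grasp_force: 0.0
```

```bash
python3 - <<'E'
from plan import *
o=readout.get_obs();p=o["ee_pos"];print(p,o["force"],o["tool_rot"])
q=o["tool_rot"];y=2*np.arctan2(q[2],q[1]);print(np.degrees(y))
tgt=np.array([.419,.2085])-.05*np.array([.997,.078])
D=tgt-p[:2];c,s=np.cos(y),np.sin(y)
print(tgt,D,(c*D[0]+s*D[1])/.5,(s*D[0]-c*D[1])/.5)
snap("top","t3",(130,180,390,270),3)
E
```

```text
[ 0.59298435 -0.17671314  0.24102873] [-1.31166349 -0.24409081 -0.594269  ] [7.21596598e-04 9.99546237e-01 3.00959374e-02 1.01662505e-03]
3.449263909871365
[0.36915 0.2046 ] [-0.22383435  0.38131314] -0.40097458863370833 -0.78817859875749
```

View pics/t3.png

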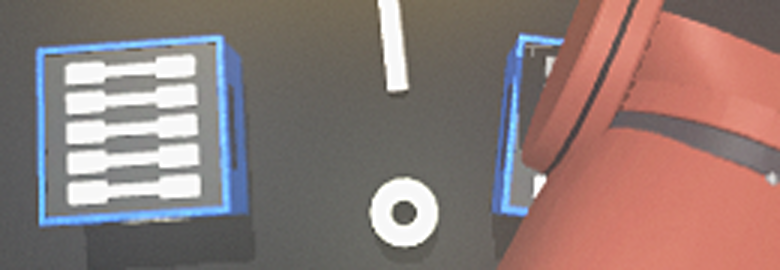

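The crop shows both crates standing. Now to get behind the left crate. I'll tilt the tool so that the fingertips can push low while the gripper body stays clear.

Emit:
send_rows(motion=[{"dx": -0.033,"dy": -0.072,"dz": 0,"wx": 0,"wy": 0,"wz": 0,"grip": 0},{"dx": -0.033,"dy": -0.072,"dz": 0,"wx": 0,"wy": 0,"wz": 0,"grip": 0},{"dx": -0.033,"dy": -0.072,"dz": 0,"wx": 0,"wy": 0,"wz": 0,"grip": 0},{"dx": -0.033,"dy": -0.072,"dz": 0,"wx": 0,"wy": 0,"wz": 0,"grip": 0},{"dx": -0.033,"dy": -0.072,"dz": 0,"wx": 0,"wy": 0,"wz": 0,"grip": 0},{"dx": -0.033,"dy": -0.072,"dz": 0,"wx": 0,"wy": 0,"wz": 0,"grip": 0},{"dx": -0.033,"dy": -0.072,"dz": 0,"wx": 0,"wy": 0,"wz": 0,"grip": 0},{"dx": -0.033,"dy": -0.072,"dz": 0,"wx": 0,"wy": 0,"wz": 0,"grip": 0}])

```text
time: 16.68
ee_pos: [0.4413, 0.1047, 0.2361]
tool_rot: [0.0, 1.0, 0.027, -0.003]
force: [1.1, 0.3, 0.0]
grip_width: 1.003
grasp_force: 0.0
```

Emit:
send_rows(motion=[{"dx": -0.033,"dy": -0.072,"dz": 0,"wx": 0,"wy": 0,"wz": 0,"grip": 0},{"dx": -0.033,"dy": -0.072,"dz": 0,"wx": 0,"wy": 0,"wz": 0,"grip": 0},{"dx": -0.031,"dy": -0.069,"dz": 0,"wx": 0,"wy": 0,"wz": 0,"grip": 0},{"dx": 0,"dy": 0,"dz": 0,"wx": 0,"wy": 0.037,"wz": 0,"grip": 0},{"dx": 0,"dy": 0,"dz": 0,"wx": 0,"wy": 0.037,"wz": 0,"grip": 0},{"dx": 0,"dy": 0,"dz": 0,"wx": 0,"wy": 0.037,"wz": 0,"grip": 0},{"dx": 0,"dy": 0,"dz": 0,"wx": 0,"wy": 0.037,"wz": 0,"grip": 0},{"dx": 0,"dy": 0,"dz": 0,"wx": 0,"wy": 0.037,"wz": 0,"grip": 0}])

```text
time: 17.35
ee_pos: [0.3889, 0.2067, 0.2364]
tool_rot: [-0.008, 0.957, 0.026, 0.287]
force: [-0.5, -0.0, -0.2]
grip_width: 1.004
grasp_force: 0.0
```

Emit:
send_rows(motion=[{"dx": 0,"dy": 0,"dz": 0,"wx": 0,"wy": 0,"wz": 0,"grip": 0},{"dx": 0,"dy": 0,"dz": 0,"wx": 0,"wy": 0,"wz": 0,"grip": 0}])

```text
time: 17.52
ee_pos: [0.3875, 0.2067, 0.2354]
tool_rot: [-0.008, 0.958, 0.028, 0.284]
force: [0.3, -0.3, 1.0]
grip_width: 0.999
grasp_force: 0.0
```

```bash
cat > to.py <<'E'
from h import *
from scipy.spatial.transform import Rotation as Ro
def to(D):
    o=readout.get_obs();q=o["tool_rot"];R=Ro.from_quat([q[1],q[2],q[3],q[0]]).as_matrix()
    print("pos",o["ee_pos"].round(4),"x",R[:,0].round(3),"z",R[:,2].round(3),"q",o["qpos"].round(2),"F",o["force"].round(1))
    for d in D: print(d,(R.T@np.array(d)/.5).round(4))
E
python3 - <<'E'
from to import *
to([[.1,0,0],[0,.1,0],[0,0,-.1]])
E
```

```text
pos [0.3875 0.2067 0.2354] x [0.838 0.049 0.544] z [ 0.543  0.031 -0.839] q [ 0.49 -0.72  2.37 -0.28  0.97  2.1 ] F [ 0.3 -0.3  1. ]
[0.1, 0, 0] [0.1675 0.0116 0.1087]
[0, 0.1, 0] [ 0.0098 -0.1997  0.0061]
[0, 0, -0.1] [-0.1088 -0.0002  0.1678]
```

Emit:
send_rows(motion=[{"dx": -0.036,"dy": 0,"dz": 0.056,"wx": 0,"wy": 0,"wz": 0,"grip": 0},{"dx": -0.036,"dy": 0,"dz": 0.056,"wx": 0,"wy": 0,"wz": 0,"grip": 0},{"dx": 0,"dy": 0,"dz": 0,"wx": 0,"wy": 0,"wz": 0,"grip": 0}])

```text
time: 17.77
ee_pos: [0.3878, 0.205, 0.1651]
tool_rot: [-0.006, 0.96, 0.027, 0.28]
force: [-1.3, -0.1, -2.0]
grip_width: 1.001
grasp_force: 0.0
```

```bash
python3 - <<'E'
from to import *
to([])
E
```

```text
pos [0.3878 0.205  0.1651] x [0.842 0.048 0.538] z [ 0.537  0.026 -0.843] q [ 0.49 -0.64  2.46 -0.32  0.82  2.16] F [-1.3 -0.1 -2. ]
```

Emit:
send_rows(motion=[{"dx": 0.017,"dy": 0,"dz": 0.01,"wx": 0,"wy": -0.02,"wz": 0,"grip": 0},{"dx": -0.034,"dy": 0,"dz": 0.061,"wx": 0,"wy": 0,"wz": 0,"grip": 0},{"dx": -0.033,"dy": 0,"dz": 0.061,"wx": 0,"wy": 0,"wz": 0,"grip": 0},{"dx": 0,"dy": 0,"dz": 0,"wx": 0,"wy": 0,"wz": 0,"grip": 0}])

```text
time: 18.1
ee_pos: [0.3992, 0.2056, 0.0974]
tool_rot: [-0.005, 0.968, 0.027, 0.25]
force: [-1.7, -0.2, -2.5]
grip_width: 0.996
grasp_force: 0.0
```

```bash
python3 - <<'E'
from to import *
to([[.01,0,0],[0,.01,0],[0,0,-.06]])
E
```

```text
pos [0.3992 0.2056 0.0974] x [0.873 0.049 0.485] z [ 0.484  0.023 -0.875] q [ 0.44 -0.44  2.46 -0.31  0.67  2.16] F [-1.7 -0.2 -2.5]
[0.01, 0, 0] [0.0175 0.0011 0.0097]
[0, 0.01, 0] [ 0.001  -0.02    0.0005]
[0, 0, -0.06] [-0.0582 -0.0005  0.1049]
```

Emit:
send_rows(motion=[{"dx": -0.025,"dy": 0,"dz": 0.045,"wx": 0,"wy": 0,"wz": 0,"grip": 0},{"dx": -0.024,"dy": 0,"dz": 0.043,"wx": 0,"wy": 0,"wz": 0,"grip": 0},{"dx": -0.015,"dy": 0,"dz": 0.026,"wx": 0,"wy": 0,"wz": 0,"grip": 0},{"dx": 0,"dy": 0,"dz": 0,"wx": 0,"wy": 0,"wz": 0,"grip": 0}])

```text
time: 18.43
ee_pos: [0.4015, 0.2066, 0.036]
tool_rot: [-0.006, 0.967, 0.027, 0.254]
force: [-0.2, -0.4, 0.0]
grip_width: 0.998
grasp_force: 0.0
```

```bash
python3 - <<'E'
from to import *
to([[.01,0,0],[0,.01,0],[0,0,-.01]])
E
```

```text
pos [0.4015 0.2066 0.036 ] x [0.87  0.05  0.491] z [ 0.49   0.024 -0.871] q [ 0.44 -0.26  2.49 -0.42  0.48  2.29] F [-0.2 -0.4  0. ]
[0.01, 0, 0] [0.0174 0.0011 0.0098]
[0, 0.01, 0] [ 0.001  -0.02    0.0005]
[0, 0, -0.01] [-0.0098 -0.0001  0.0174]
```

Emit:
send_rows(motion=[{"dx": -0.006,"dy": 0,"dz": 0.01,"wx": 0,"wy": 0,"wz": 0,"grip": 0},{"dx": -0.006,"dy": 0,"dz": 0.01,"wx": 0,"wy": 0,"wz": 0,"grip": 0},{"dx": 0.009,"dy": 0,"dz": 0.005,"wx": 0,"wy": 0,"wz": 0,"grip": 0},{"dx": 0.009,"dy": 0,"dz": 0.005,"wx": 0,"wy": 0,"wz": 0,"grip": 0},{"dx": 0.009,"dy": 0,"dz": 0.005,"wx": 0,"wy": 0,"wz": 0,"grip": 0},{"dx": 0.009,"dy": 0,"dz": 0.005,"wx": 0,"wy": 0,"wz": 0,"grip": 0}])

```text
time: 18.93
ee_pos: [0.4218, 0.2087, 0.026]
tool_rot: [-0.007, 0.966, 0.028, 0.255]
force: [-9.5, -0.6, 5.7]
grip_width: 1.002
grasp_force: 5.0
```

```bash
python3 - <<'E'
from to import *
to([[.01,0,0]])
E
```

```text
pos [0.4218 0.2087 0.026 ] x [0.868 0.05  0.494] z [ 0.493  0.027 -0.87 ] q [ 0.42 -0.18  2.45 -0.45  0.42  2.3 ] F [-9.5 -0.6  5.7]
[0.01, 0, 0] [0.0174 0.0011 0.0099]
```

Emit:
send_rows(motion=[{"dx": 0.012,"dy": 0,"dz": 0.007,"wx": 0,"wy": 0,"wz": 0,"grip": 0},{"dx": 0.017,"dy": 0,"dz": 0.01,"wx": 0,"wy": 0,"wz": 0,"grip": 0},{"dx": 0.019,"dy": 0,"dz": 0.011,"wx": 0,"wy": 0,"wz": 0,"grip": 0},{"dx": 0.019,"dy": 0,"dz": 0.011,"wx": 0,"wy": 0,"wz": 0,"grip": 0},{"dx": 0.019,"dy": 0,"dz": 0.011,"wx": 0,"wy": 0,"wz": 0,"grip": 0},{"dx": 0.017,"dy": 0,"dz": 0.01,"wx": 0,"wy": 0,"wz": 0,"grip": 0},{"dx": 0.012,"dy": 0,"dz": 0.007,"wx": 0,"wy": 0,"wz": 0,"grip": 0},{"dx": 0.009,"dy": 0,"dz": 0.005,"wx": 0,"wy": 0,"wz": 0,"grip": 0}])

```text
time: 19.6
ee_pos: [0.4938, 0.2128, 0.0257]
tool_rot: [-0.007, 0.966, 0.027, 0.255]
force: [-11.7, -1.5, 8.8]
grip_width: 0.997
grasp_force: 6.3
```

```bash
python3 - <<'E'
from to import *
to([[.01,0,0]])
snap("scene","s4",(220,80,420,230),4)
E
```

```text
pos [0.4938 0.2128 0.0257] x [0.868 0.05  0.494] z [ 0.493  0.027 -0.87 ] q [ 0.35 -0.01  2.3  -0.4   0.38  2.2 ] F [-11.7  -1.5   8.8]
[0.01, 0, 0] [0.0174 0.0011 0.0099]
```

View pics/s4.png

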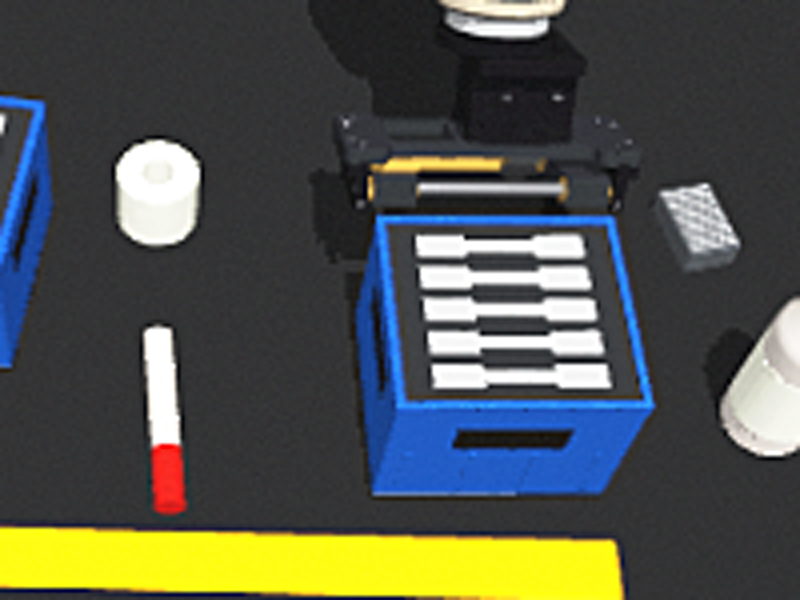

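The crop shows the crate standing and pushed straight. Its toe edge runs from (372,494) to (604,493). The tape's near edge is at about y=535 and its far edge at about 595, with its left end near x=618.

```bash
python3 - <<'E'
from to import *
f=lambda u,v:px2w("scene",u/4+220,v/4+80,0)[:2].round(4)
print(f(372,494),f(604,493),"tape near",f(488,536),f(600,539),"far end",f(618,540),f(622,599))
to([[.01,0,0]])
E
```

```text
[0.6452 0.1483] [0.6367 0.3009] tape near [0.6717 0.2222] [0.6703 0.2948] far end [0.6705 0.3065] [0.7117 0.3045]
pos [0.4947 0.213  0.0261] x [0.868 0.05  0.495] z [ 0.494  0.028 -0.869] q [ 0.35 -0.01  2.29 -0.4   0.38  2.2 ] F [-4.6 -2.   1.5]
[0.01, 0, 0] [0.0174 0.0011 0.0099]
```

Emit:
send_rows(motion=[{"dx": 0.009,"dy": 0,"dz": 0.005,"wx": 0,"wy": 0,"wz": 0,"grip": 0},{"dx": 0.014,"dy": 0,"dz": 0.008,"wx": 0,"wy": 0,"wz": 0,"grip": 0},{"dx": 0.017,"dy": 0,"dz": 0.01,"wx": 0,"wy": 0,"wz": 0,"grip": 0},{"dx": 0.017,"dy": 0,"dz": 0.01,"wx": 0,"wy": 0,"wz": 0,"grip": 0},{"dx": 0.014,"dy": 0,"dz": 0.008,"wx": 0,"wy": 0,"wz": 0,"grip": 0},{"dx": 0.01,"dy": 0,"dz": 0.005,"wx": 0,"wy": 0,"wz": 0,"grip": 0},{"dx": 0.006,"dy": 0,"dz": 0.003,"wx": 0,"wy": 0,"wz": 0,"grip": 0},{"dx": 0,"dy": 0,"dz": 0,"wx": 0,"wy": 0,"wz": 0,"grip": 0}])

```text
time: 20.32
ee_pos: [0.544, 0.2157, 0.0259]
tool_rot: [-0.007, 0.966, 0.028, 0.256]
force: [-1.6, -0.8, -1.5]
grip_width: 1.004
grasp_force: 0.9
```

Emit:
send_rows(motion=[{"dx": 0,"dy": 0,"dz": 0,"wx": 0,"wy": 0,"wz": 0,"grip": 0},{"dx": -0.017,"dy": 0,"dz": -0.01,"wx": 0,"wy": 0,"wz": 0,"grip": 0},{"dx": -0.034,"dy": 0,"dz": -0.02,"wx": 0,"wy": 0,"wz": 0,"grip": 0},{"dx": -0.034,"dy": 0,"dz": -0.02,"wx": 0,"wy": 0,"wz": 0,"grip": 0},{"dx": 0,"dy": 0,"dz": 0,"wx": 0,"wy": 0,"wz": 0,"grip": 0},{"dx": 0,"dy": 0,"dz": 0,"wx": 0,"wy": 0,"wz": 0,"grip": 0}])

```text
time: 20.82
ee_pos: [0.494, 0.2136, 0.0271]
tool_rot: [-0.008, 0.966, 0.028, 0.257]
force: [0.3, -0.4, 0.3]
grip_width: 1.002
grasp_force: 0.0
```

```bash
python3 - <<'E'
from to import *
to([])
snap("scene","s5",(150,80,420,260),2.9)
E
```

```text
pos [0.494  0.2136 0.0271] x [0.866 0.051 0.497] z [ 0.496  0.03  -0.868] q [ 0.35 -0.01  2.3  -0.4   0.38  2.2 ] F [ 0.3 -0.4  0.3]
```

View pics/s5.png

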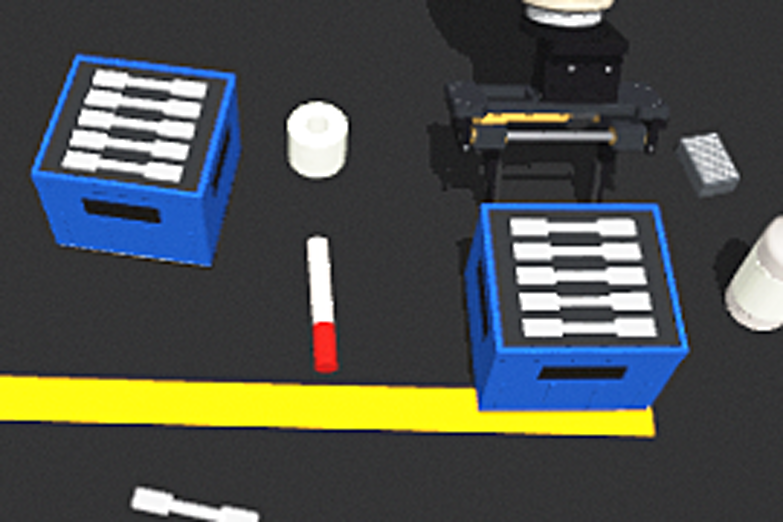

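The toe edge is at about y=410, in the middle of the tape (389–434) and square to it. The other crate stands at its place and the gripper is clear.

```bash
python3 -c "
from workcell import job
print(job.sign_off())"
```

```text
the job is handed in; nothing more can be done
None
```

I tipped each crate back about 61° and let it down; the left one carried the green stamp, so I pushed it until its far edge lay mid-tape and square, and handed the job in at about 21 s with the other crate standing within about a centimetre of its start, the bystanders untouched and the gripper clear (sign-off returned no verdict).

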